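Load the cradle with the film roll that fits it

ROBOT

A 6-joint arm with a two-finger parallel gripper is mounted at the origin on the work surface. World frame = base frame: x ahead of the robot, y to its left, z up, the work surface at z = 0. Lengths are in m, angles in rad, forces in N, time in s.
With the tool pointing down it reaches from about 0.35 to 0.85 m from the base axis. Payload 8.1 kg.
Tool frame: the origin (TCP) lies midway between the tips of the shut fingers; the grasp point (between the pads) lies 19 mm behind it (arm.tcp_to_grasp is the distance from the TCP to the grasp point, in m); z points along the fingers, y is the line along which they close (so a half turn about z gives the same grasp; the last joint's range is limited). The gripper opens to 93 mm and grips with 3 to 60 N. Pads are 15 mm wide; open, the fingers measure 128 mm over their backs; the gripper's body (75 mm by 188 mm) begins 65 mm behind the grasp point.
Start: joints at [-1.245, 0.13, 1.488, -0, 1.523, -0.085], TCP at [0.24, -0.55, 0.219] pointing down, gripper open.
Joint ranges: [-2.96, 2.96], [-0.89, 2.26], [0.02, 2.5], [-1.34, 4.48], [0, 2.73], [-2.66, 2.66]. Speed limits (rad/s): [2.39, 2.39, 2.79, 3.14, 3.14, 3.14].

INTERFACE

Orientations are given as a unit quaternion [w, x, y, z].
In Python, from bench import arm, cams gives the robot as it stands.
- The arm moves only by the shell command python3 -m jog 'ROWS'. ROWS is JSON, a list of rows, each a list of 7 numbers: the shift along the tool's x, y, z in m, then the turn, a rotation vector about the tool's x, y, z in rad, then the closure, from 0 (fully open) to 1 (shut). A call has 1 to 5 rows; each row is the pose to reach, as a shift and turn from the pose commanded when the call began, along the tool's axes at that moment; what a row does not reach only later rows make up. A row lasts 1/12 s, in which the tool goes at most 41.7 mm and 7.16 degrees, less where a joint would pass 70% of its speed; a pose out of reach is approached as far as the arm can. A call with a gripper value outside its range is refused whole. The fingers move at their own pace and stop on an object; the grip force is fixed at half the most. Time passes only in rows, so rows that repeat a pose let the fingers close. It gives the time, the measured TCP pose, the force, the opening and the grip force at its end, in the units of the state.
- arm.get_state(): the state, without advancing time (a new reading comes with each control period).
- cams.grab_frame(name): name is "side" or "top" or "wrist"; returns the picture (420x560x3 uint8, red, green, blue); there is no depth.
- cams.camera_model(name): a dict with "intrinsics" (3x3 intrinsics, pixels), "k1" (the pictures are not rectified: a ray, as slopes to the right and down, at radius r is drawn at 1 + k1 r^2 times it, then the intrinsics apply), "view" (4x4, takes a point from world to camera coordinates); the wrist camera has in their place "tool_from_camera" (4x4, takes a point from camera to tool coordinates, whose origin is the TCP and whose axes are the flange's). Camera axes: x right, y down, z forward; pixel columns grow to the right and rows downward; lengths in m; the calibration is good to about 2 mm. A picture is of the moment at which its call begins: read the wrist's pose just before it. camera_model takes no time and is no camera call.
- arm.finish_job(): hands the job in; it is judged then, once.
Trained networks look in the newest picture that a camera, given by its name, has taken for a name from the list of things; names that differ only in an ending like _2 or _b are one class to them, and where a whole thing is asked for, a point or a joint stands for the part that bears it (a point fixed in the world has none). Each returns a list of dicts, best first, with "conf" (0 to 1); they miss things now and then, are a little off and sometimes report something else, mostly with a low value. They report only what shows in the picture. A call takes as long as a camera call. They do not tell look-alikes from the thing itself.
- cams.recognise(camera, query): "xy" ([column, row] as shares, 0 to 1, of the picture: columns of its width, rows of its height, amid what is visible of it).
The state is a dict: "clock": time; "joint_pos": joint angles; "qvel": joint speeds; "joint_efforts": joint torques, N m; "position": TCP position; "tool_rot": TCP orientation; "wrist_force": force on the tool from outside, world axes, zero at the start; "moment": the same for the moment, N m; "finger_gap": finger opening in m; "gripper_force": force on a finger pad.
Only numpy, scipy, OpenCV 4.12 (cv2) and the standard library are available. Lean on these libraries where they do the work, as an engineer would, in place of code of your own. Each camera call takes 0.05 s, during which the arm holds its last target. There are 200 camera calls.

TASK

Three white film rolls hang on the raked spindles of the blue rack; they differ only in length. Slide off the one roll that fits between the green end cheeks of the unwind cradle and fills the gap (not the short one, not the long one), lift it clear of the rack in the gripper, and lay it gently, without dropping it, on both rollers between the cheeks. Leave the other two rolls on their spindles and everything else on the table where it is.

Things in the scene. Friction and masses are not known exactly. Their poses are not given: they have to be found in the camera images.
- rack: roll rack, bolted down: steel foot 160 x 360 mm, blue raked plate, three steel spindles (24 mm thick, 70 mm long) in a row along its y, 120 mm apart. They rise 60 deg from vertical away from the robot: direction (0.866, 0, 0.5) in the rack's frame, from x = 0, z = 100 mm. Rolls slip over them and rest on the plate. Origin: underside, below the spindle roots
- spindle_right (a point): free end of the rack's right spindle as the robot sees it, on its axis
- spindle_mid (a point): free end of the rack's mid spindle as the robot sees it, on its axis
- spindle_left (a point): free end of the rack's left spindle as the robot sees it, on its axis
- roll_75: white film roll with a brown cardboard core, 75 mm long, 56 mm outside diameter, 30 mm bore. It starts on one of the rack's three spindles, any of them. Origin: centre of its lower end; its own z is the roll's axis, pointing to the upper, free end
- roll_100: white film roll with a brown cardboard core, 100 mm long, 56 mm outside diameter, 30 mm bore. It starts on one of the rack's three spindles, any of them. Origin: centre of its lower end; its own z is the roll's axis, pointing to the upper, free end
- roll_130: white film roll with a brown cardboard core, 130 mm long, 56 mm outside diameter, 30 mm bore. It starts on one of the rack's three spindles, any of them. Origin: centre of its lower end; its own z is the roll's axis, pointing to the upper, free end
- roll_100_mid (a point): middle of the 100 mm roll, on its axis
- roll_75_mid (a point): middle of the 75 mm roll, on its axis
- roll_130_mid (a point): middle of the 130 mm roll, on its axis
- cradle: unwind cradle, bolted down: base 120 x 170 x 12 mm; two black rollers (16 mm diameter, along its y, at x = -16 and 16 mm, axes 34 mm high) between two green end cheeks (72 mm wide, 10 mm thick, tops 78 mm high, inner faces 110 mm apart). Open above and along both long sides. Origin: centre of the underside
- cradle_seat (a point): where the middle of a roll lies when it rests on both rollers, midway between the cheeks; 66 mm above the table, axis along the cradle's y
- blue_roll: blue paper roll standing on end, 100 mm diameter, 110 mm high; bystander; origin: centre of its underside
- tape_roll: yellow tape roll lying flat, 100 mm diameter, 48 mm high; bystander; origin: centre of its underside
- spray_bottle: clear spray bottle with green head, 72 mm diameter, 193 mm high; bystander; origin: centre of its underside
- glue_jar: jar with red lid, 72 mm diameter, 100 mm high; bystander; origin: centre of its underside
- squeegee: orange squeegee lying flat, 75 x 110 mm, 20 mm high; bystander; origin: centre of its underside
- screwdriver: screwdriver lying flat, handle to its -x; bystander
Not all that is in view belongs to the job. Leave any pink or yellow look-alike of the roll_100 alone.

How it is judged:
By the outcome, as a careful person would: the job done as asked, in the order asked, and still so for the second after the job is handed in, with the robot touching nothing.
It also fails if it takes over 42 s, if anything falls off the work surface, if the arm or the gripper's body presses on something with over 40 N, if the wrist force passes 120 N, or if a joint passes its speed limit or range.

## Working session

There is one attempt and no reset: what is moved stays moved. The work goes in short steps, Python scripts to look and compute and a shell command to move; the robot and the scene stay as the last step left them, time stands still between calls to the robot, and variables do not carry over. Pictures are saved under pics/ and viewed, at most 13 in all, crops included, and the job is handed in when it is done.

```bash
mkdir -p pics; ls; python3 - <<'E'
from bench import arm,cams
import cv2,numpy as np
print(arm.get_state())
for c in ["side","top"]:
    im=cams.grab_frame(c); cv2.imwrite(f"pics/{c}0.png",im[:,:,::-1])
    m=cams.camera_model(c); print(c,m)
    for q in ["roll_100","roll_75","roll_130","cradle","rack","spindle_left","spindle_mid","spindle_right","cradle_seat","roll_100_mid"]:
        print(c,q,[(round(d["xy"][0]*560),round(d["xy"][1]*420),round(d["conf"],2)) for d in cams.recognise(c,q)][:4])
print(cams.camera_model("wrist"))
E
```

```text
pics
{'clock': 0.0, 'joint_pos': array([-1.24540326e+00,  1.31141273e-01,  1.48923742e+00,  6.23922224e-06,
        1.52302970e+00, -8.54130851e-02]), 'qvel': array([ 1.64815163e-05,  6.84704138e-04,  1.00976651e-03, -1.79433214e-03,
        1.60881000e-03, -2.48506221e-03]), 'joint_efforts': array([-2.11682629e-03, -5.59851122e+01, -4.91762424e+01,  7.63164321e-02,
        3.53309757e-02, -1.34884890e-04]), 'position': array([ 0.23944422, -0.54953824,  0.21762233]), 'tool_rot': array([-9.01714466e-04,  9.78978480e-01,  2.03961545e-01, -1.05580492e-04]), 'wrist_force': array([-0.72355347,  0.70253148, -1.04759704]), 'moment': array([ 0.02316076, -0.03185642, -0.00670666]), 'gripper_force': 0.0, 'finger_gap': 0.09297280731168535}
side {'intrinsics': array([[498.54806897,   0.        , 274.97688662],
       [  0.        , 498.54806897, 201.45345384],
       [  0.        ,   0.        ,   1.        ]]), 'k1': -0.09444886377389747, 'view': array([[-0.71728553, -0.69674651,  0.00676556,  0.36380686],
       [-0.43866474,  0.44400932, -0.78129954,  0.29945606],
       [ 0.54136376, -0.5633
[... 1675 characters left out ...]
6, 218, 0.93)]
top cradle_seat [(387, 220, 0.77)]
top roll_100_mid [(149, 158, 0.96), (188, 199, 0.91), (141, 245, 0.85), (241, 283, 0.63)]
{'intrinsics': array([[309.49007541,   0.        , 274.46739313],
       [  0.        , 309.49007541, 210.78520114],
       [  0.        ,   0.        ,   1.        ]]), 'k1': -0.031971504341353964, 'tool_from_camera': array([[-6.21793368e-04, -9.61284749e-01, -2.75556247e-01,
         7.72411933e-02],
       [ 9.99999772e-01, -6.70653670e-04,  8.30898175e-05,
         4.65261787e-04],
       [-2.64675782e-04, -2.75556132e-01,  9.61284946e-01,
        -1.66187607e-01],
       [ 0.00000000e+00,  0.00000000e+00,  0.00000000e+00,
         1.00000000e+00]])}
```

View pics/side0.png

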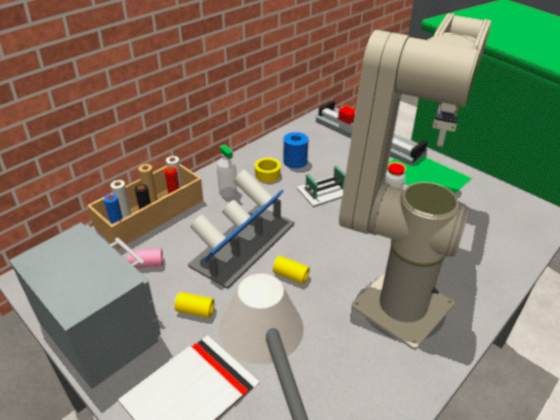

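View pics/top0.png

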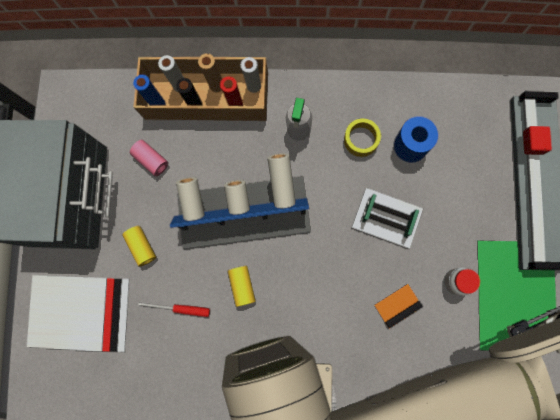

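Top picture: three white rolls on the rack, left (188,198), mid (237,198) and right (282,180), about 42, 33 and 55 px long, so left is the 100, mid the 75 and right the 130. Cradle is at (388,218).
Possible confusions with roll_100: rack rolls at (237,198) and (282,180), pink at (149,158), yellow at (139,246) and (242,283), and the white pieces in the wooden box at (167,65) and (250,68). My choice is the left rack roll at (188,198).

```bash
cat > h.py <<'E'
import numpy as np,cv2
from bench import arm,cams
from scipy.spatial.transform import Rotation as R
from scipy.optimize import least_squares
def q2R(q): return R.from_quat([q[1],q[2],q[3],q[0]]).as_matrix()
def model(name,st=None):
    m=dict(cams.camera_model(name))
    if name=="wrist":
        st=st or arm.get_state(); T=np.eye(4);T[:3,:3]=q2R(st["tool_rot"]);T[:3,3]=st["position"]
        m["view"]=np.linalg.inv(T@m["tool_from_camera"])
    return m
def proj(m,P):
    P=np.atleast_2d(P); c=P@m["view"][:3,:3].T+m["view"][:3,3]
    s=c[:,:2]/c[:,2:]; s=s*(1+m["k1"]*(s**2).sum(1,keepdims=True)); K=m["intrinsics"]
    return s*[K[0,0],K[1,1]]+[K[0,2],K[1,2]]
def ray(m,uv):
    K=m["intrinsics"]; s=cv2.undistortPoints(np.array([[uv]],float),K,np.array([m["k1"],0,0,0.]))[0,0]
    Rv=m["view"][:3,:3]; o=-Rv.T@m["view"][:3,3]; d=Rv.T@np.array([*s,1]); return o,d/np.linalg.norm(d)
def onz(m,uv,z): o,d=ray(m,uv); return o+d*(z-o[2])/d[2]
def tri(L):
    A=0;b=0
    for m,uv in L:
        o,d=ray(m,uv);Q=np.eye(3)-np.outer(d,d);A=A+Q;b=b+Q@o
    X=np.linalg.solve(A,b); return X,[np.round(proj(m,X)[0]-uv,1) for m,uv in L]
def Rz(a): return R.from_euler("z",a).as_matrix()
def rows(p,Rt,st=None):
    "shift & rotvec in the present tool axes to reach TCP p, rotation Rt"
    st=st or arm.get_state(); R0=q2R(st["tool_rot"])
    return np.round(R0.T@(p-st["position"]),4),np.round(R.from_matrix(R0.T@Rt).as_rotvec(),4)
E
python3 - <<'E'
from h import *
t=model("top");s=model("side")
for n,u,v in [("L",(188,198),(208,232)),("M",(237,198),(237,214)),("R",(282,180),(256,190)),("cr",(388,218),(325,187))]:
    X,e=tri([(t,u),(s,v)]);print(n,X.round(3),e)
print("foot corners",[onz(t,p,0.0)[:2].round(3) for p in [(181,246),(310,232),(303,178)]])
for c in ("side","top"):
    im=cv2.imread(f"pics/{c}0.png")
st=arm.get_state();print(q2R(st["tool_rot"]).round(2))
c=cams.camera_model("wrist")["tool_from_camera"]
# tool-down pose with camera looking at the cradle
E
```

```text
L [0.525 0.271 0.128] [array([0.7, 0.9]), array([-1. , -0.3])]
M [0.531 0.147 0.119] [array([0.2, 0.2]), array([-0.2, -0.1])]
R [0.574 0.029 0.127] [array([1.3, 1.8]), array([-1.7, -0.4])]
cr [ 0.501 -0.256  0.024] [array([-0., -0.]), array([0., 0.])]
foot corners [array([0.413, 0.317]), array([ 0.461, -0.043]), array([ 0.614, -0.02 ])]
[[ 0.92  0.4   0.  ]
 [ 0.4  -0.92 -0.  ]
 [ 0.    0.   -1.  ]]
```

```bash
python3 -m jog '[[0.16,-0.1,-0.02,0,0,0,0],[0.16,-0.1,-0.02,0,0,0,0],[0.16,-0.1,-0.02,0,0,0,0],[0.16,-0.1,-0.02,0,0,0,0],[0.16,-0.1,-0.02,0,0,0,0]]' >/dev/null; python3 -m jog '[[0.15,-0.08,-0.02,0,0,0.41,0],[0.15,-0.08,-0.02,0,0,0.41,0],[0.15,-0.08,-0.02,0,0,0.41,0],[0.15,-0.08,-0.02,0,0,0.41,0],[0.15,-0.08,-0.02,0,0,0.41,0]]'; python3 - <<'E'
from h import *
st=arm.get_state();im=cams.grab_frame("wrist");cv2.imwrite("pics/w1.png",cv2.resize(im[:,:,::-1],(800,600),interpolation=cv2.INTER_CUBIC))
np.savez("w1.npz",v=model("wrist",st)["view"]); print(st["position"],proj(model("wrist",st),[.501,-.256,.02])*800/560)
E
```

```text
clock: 1.93
position: [0.4544, -0.2578, 0.2597]
tool_rot: [-0.0, 1.0, -0.001, 0.001]
wrist_force: [-0.1, -0.4, -0.3]
finger_gap: 0.093
gripper_force: 0.0
[ 0.45440842 -0.25776053  0.25967337] [[389.85630862 210.65148216]]
```

View pics/w1.png

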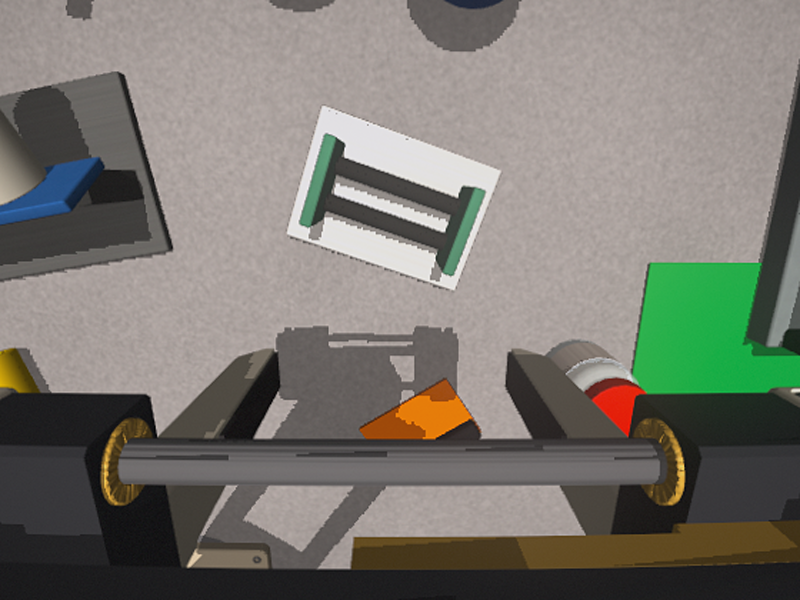

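Wrist picture: cradle base corners are at (323,106), (500,171), (454,290) and (288,236) in the 800 px picture, and the green cheek tops are outlined on both sides.

```bash
python3 - <<'E'
from h import *
m=dict(cams.camera_model("wrist"));m["view"]=np.load("w1.npz")["v"]
L=np.array([[.06,.085,.012],[.06,-.085,.012],[-.06,-.085,.012],[-.06,.085,.012],[.036,.065,.078],[-.036,.065,.078],[.036,-.065,.078],[-.036,-.065,.078]])
U=np.array([[323,106],[500,171],[454,290],[288,236],[325,134],[300,224],[485,190],[450,275]])*.7
f=lambda p:(proj(m,L@Rz(p[2]).T+[p[0],p[1],p[3]])-U).ravel()
r=least_squares(f,[.5,-.256,-.35,0]);print(r.x,r.fun.round(1))
r=least_squares(lambda p:f([*p,0]),[.5,-.256,-.35]);print(r.x,r.fun.round(1))
E
python3 -m jog '[[-0.02,-0.2,-0.04,0,0,0,0],[-0.02,-0.2,-0.04,0,0,0,0],[-0.02,-0.2,-0.04,0,0,0,0],[-0.02,-0.2,-0.04,0,0,0,0],[-0.02,-0.2,-0.04,0,0,0,0]]' >/dev/null; python3 -m jog '[[-0.02,-0.16,-0.04,0,0,0,0],[-0.02,-0.16,-0.04,0,0,0,0],[-0.02,-0.16,-0.04,0,0,0,0],[-0.02,-0.16,-0.04,0,0,0,0],[-0.02,-0.16,-0.04,0,0,0,0]]'; python3 - <<'E'
from h import *
st=arm.get_state();im=cams.grab_frame("wrist");cv2.imwrite("pics/w2.png",cv2.resize(im[:,:,::-1],(800,600),interpolation=cv2.INTER_CUBIC))
np.savez("w2.npz",v=model("wrist",st)["view"]);print(proj(model("wrist",st),[.525,.271,.128])/.7)
E
python3 -m jog '[[0,-0.15,0,0,0,0,0],[0,-0.15,0,0,0,0,0],[0,-0.15,0,0,0,0,0],[0,-0.15,0,0,0,0,0],[0,-0.15,0,0,0,0,0]]'; python3 - <<'E'
from h import *
st=arm.get_state();im=cams.grab_frame("wrist");cv2.imwrite("pics/w3.png",cv2.resize(im[:,:,::-1],(800,600),interpolation=cv2.INTER_CUBIC))
np.savez("w3.npz",v=model("wrist",st)["view"]);print(proj(model("wrist",st),[.525,.271,.128])/.7)
E
```

```text
[ 0.50708222 -0.25741585 -0.32982623 -0.00871366] [-0.3  0.3 -0.2 -0.5 -0.4 -0.2 -0.7 -1.1  0.4  0.2  0.   0.3 -0.4  0.4
  1.3  0.3]
[ 0.50741722 -0.25747546 -0.32974237] [-1.3 -1.   1.5 -0.9  0.5  1.2 -2.1 -0.5 -0.7 -0.9 -1.5  0.9  1.2  0.4
  2.4  1.6]
clock: 2.82
position: [0.411, 0.1046, 0.3411]
tool_rot: [-0.002, 1.0, 0.004, 0.002]
wrist_force: [0.5, -0.2, -0.1]
finger_gap: 0.093
gripper_force: 0.0
[[188.98831066 128.43717197]]
clock: 3.28
position: [0.4115, 0.251, 0.3374]
tool_rot: [-0.0, 1.0, 0.002, -0.001]
wrist_force: [0.8, -0.2, 0.0]
finger_gap: 0.0927
gripper_force: 0.0
[[367.15824252 127.41521801]]
```

View pics/w2.png

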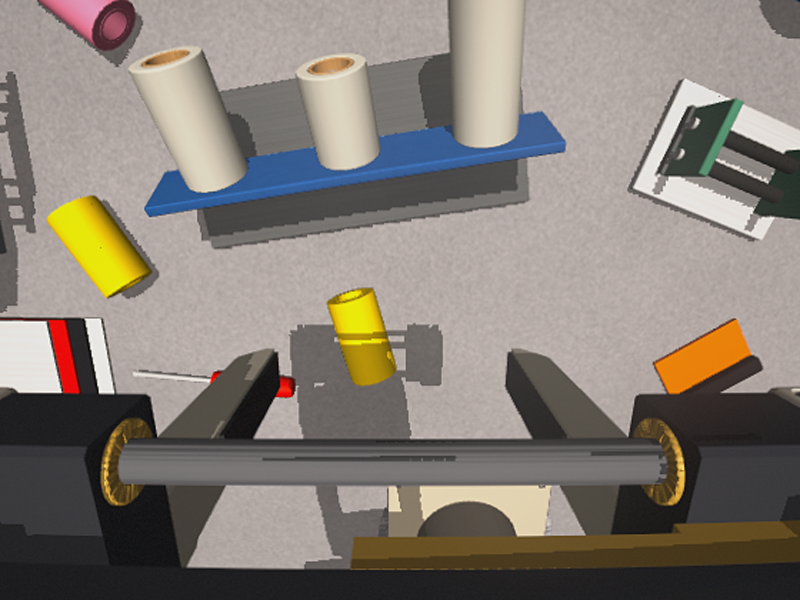

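View pics/w3.png

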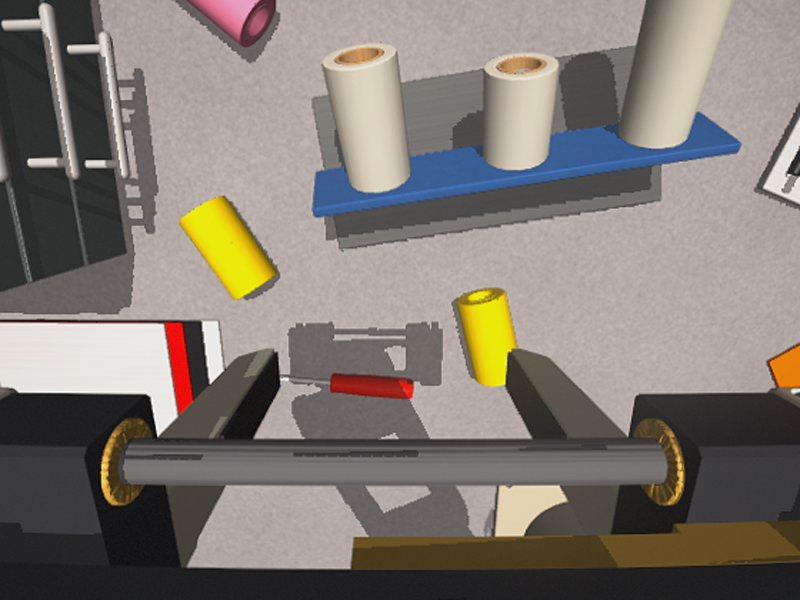

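Both wrist views show the left roll clearly longer than the mid one and shorter than the right one, so the left roll is the 100. Its free end is centred at (167,60) in w2 and (360,57) in w3 (800 px), and its lower rim is at row 191.

```bash
cat >> h.py <<'E'
def wm(n): m=dict(cams.camera_model("wrist"));m["view"]=np.load(n+".npz")["v"];return m
E
cat > fit.py <<'E'
from h import *
a,b=wm("w2"),wm("w3")
O=[(a,"L",(129,205,46,191)),(b,"L",(322,397,43,192)),(a,"M",(296,368,53,170)),(b,"M",(484,558,52,169)),(a,"R",(None,None,None,149)),(b,"R",(None,None,None,148))]
K={"L":(0,.1),"M":(-.12,.075),"R":(-.24,.13)}
th=np.linspace(0,2*np.pi,181)
def f(p,el=np.pi/6):
    x,y,z,yaw=p[:4]; el=p[4] if len(p)>4 else el
    d=Rz(yaw)@[np.cos(el),0,np.sin(el)];yr=Rz(yaw)@[0,1,0];n=np.cross(d,yr);out=[]
    for m,k,u in O:
        o,l=K[k];c=np.array([x,y,z])+o*yr
        ring=.028*(np.cos(th)[:,None]*yr+np.sin(th)[:,None]*n)
        B=proj(m,c+ring)/.7;T=proj(m,c+l*d+ring)/.7
        e=[T[:,0].min(),T[:,0].max(),T[:,1].min(),B[:,1].max()]
        out+=[e[i]-u[i] for i in range(4) if u[i] is not None]
    return np.array(out)
E
python3 - <<'E'
from fit import *
for p0 in ([.47,.26,.1,.13],[.47,.26,.1,.13,.52]):
    r=least_squares(f,p0);print(r.x.round(4),r.fun.round(1))
t,s=model("top"),model("side");p=r.x
for nm in("top","side"):
    m=model(nm);d=Rz(p[3])@[.866,0,.5];c=p[:3]+.05*d;print(nm,proj(m,np.array([p[:3],c,p[:3]+.1*d])).round(1).tolist())
E
```

```text
[0.4884 0.2616 0.0935 0.1571] [ 1.5 -0.4 -1.1  1.3  0.4  0.4 -0.9  0.5  0.1 -0.9 -0.6  0.2 -1.3  0.2
 -0.6  1.3 -0.7  0.8]
[0.4869 0.2613 0.0993 0.1551 0.4457] [ 1.1  0.  -1.2  1.1  0.2  0.2 -1.   0.3 -0.3 -1.   0.3 -0.1 -1.1  0.7
  0.3  1.1 -1.1  0.5]
top [[194.2, 215.3], [190.4, 197.4], [186.5, 179.0]]
side [[218.6, 243.4], [206.9, 231.4], [195.3, 219.5]]
```

```bash
cat > plan.py <<'E'
from h import *
B=np.array([.4877,.2615,.099]);yaw=.156
d=Rz(yaw)@[np.cos(np.pi/6),0,.5];yr=Rz(yaw)@[0,1.,0]
RT=np.column_stack([d,-yr,np.cross(d,-yr)])
G=B+.05*d; TCP=G+.019*RT[:,2]
E
python3 - <<'E'
from plan import *
print(RT.round(3).tolist(),TCP,arm.tcp_to_grasp)
print(rows(TCP-.1*RT[:,2],RT)); print(rows(TCP,RT))
E
```

```text
[[0.856, 0.155, 0.494], [0.135, -0.988, 0.078], [0.5, -0.0, -0.866]] [0.53986009 0.26970363 0.10754552] 0.0188
(array([ 0.079 , -0.0128,  0.1433]), array([ 0.0409,  0.5241, -0.1493]))
(array([ 0.1286, -0.0205,  0.2298]), array([ 0.0409,  0.5241, -0.1493]))
```

```bash
python3 -m jog '[[0.079,-0.013,0.143,0.041,0.524,-0.149,0],[0.079,-0.013,0.143,0.041,0.524,-0.149,0],[0.079,-0.013,0.143,0.041,0.524,-0.149,0],[0.079,-0.013,0.143,0.041,0.524,-0.149,0],[0.079,-0.013,0.143,0.041,0.524,-0.149,0]]'>/dev/null;python3 -m jog '[[0,0,0,0,0,0,0]]'; python3 - <<'E'
from plan import *
st=arm.get_state();im=cams.grab_frame("wrist");m=model("wrist",st)
np.savez("w4.npz",v=m["view"])
im=cv2.resize(np.ascontiguousarray(im[:,:,::-1]),(800,600),interpolation=cv2.INTER_CUBIC)
th=np.linspace(0,2*np.pi,60)
for l in(0,.1):
    P=B+l*d+.028*(np.cos(th)[:,None]*yr+np.sin(th)[:,None]*RT[:,2])
    cv2.polylines(im,[(proj(m,P)/.7).astype(np.int32)],True,(255,0,255),1)
cv2.imwrite("pics/w4.png",im);print(rows(TCP,RT))
E
```

```text
clock: 3.83
position: [0.4874, 0.2575, 0.1883]
tool_rot: [-0.017, 0.964, 0.074, 0.256]
wrist_force: [-0.5, -0.3, -0.5]
finger_gap: 0.0931
gripper_force: 0.0
(array([ 0.0026, -0.0033,  0.0996]), array([ 0.0038,  0.003 , -0.0027]))
```

View pics/w4.png

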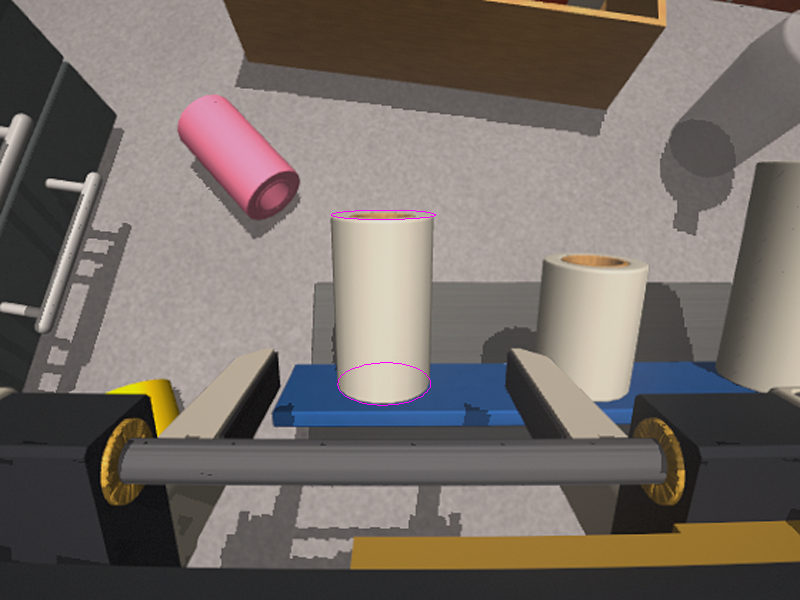

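The predicted roll outline (magenta) falls on the left roll: top rim at (383,215), lower rim at (383,383). It is the only white roll between the fingers, so I'll go in and grip.

```bash
python3 -m jog '[[0.003,-0.003,0.035,0,0,0,0],[0.003,-0.003,0.07,0,0,0,0],[0.003,-0.003,0.1,0,0,0,0],[0.003,-0.003,0.1,0,0,0,0],[0.003,-0.003,0.1,0,0,0,0]]'; python3 -c "
from plan import *
print(rows(TCP,RT))"; python3 -m jog '[[0,0,0,0,0,0,1],[0,0,0,0,0,0,1],[0,0,0,0,0,0,1],[0,0,0,0,0,0,1],[0,0,0,0,0,0,1]]';python3 -m jog '[[0,0,0,0,0,0,1],[0,0,0,0,0,0,1],[0,0,0,0,0,0,1],[0,0,0,0,0,0,1],[0,0,0,0,0,0,1]]'
```

```text
clock: 4.3
position: [0.5435, 0.2714, 0.1106]
tool_rot: [-0.019, 0.963, 0.073, 0.257]
wrist_force: [0.1, -0.3, 0.7]
finger_gap: 0.0932
gripper_force: 0.0
(array([-0.0048,  0.0011,  0.0007]), array([ 0.0029,  0.0014, -0.0045]))
clock: 4.72
position: [0.5426, 0.2733, 0.1123]
tool_rot: [-0.021, 0.963, 0.074, 0.26]
wrist_force: [0.1, -0.3, 0.1]
finger_gap: 0.0644
gripper_force: 0.0
clock: 5.13
position: [0.5425, 0.2728, 0.1114]
tool_rot: [-0.02, 0.963, 0.074, 0.259]
wrist_force: [-3.1, -4.5, 6.9]
finger_gap: 0.0558
gripper_force: 30.0
```

```bash
python3 -m jog '[[0.01,0,-0.002,0,0,0,1],[0.025,0,-0.002,0,0,0,1],[0.04,0,-0.002,0,0,0,1],[0.055,0,-0.002,0,0,0,1],[0.065,0,-0.002,0,0,0,1]]';python3 -m jog '[[0.015,0,0,0,0,0,1],[0.03,0,0,0,0,0,1],[0.045,0,0,0,0,0,1],[0.06,0,0,0,0,0,1],[0.06,0,0,0,0,0,1]]'; python3 - <<'E'
from h import *
im=cams.grab_frame("side")[130:280,150:350]
im2=cams.grab_frame("wrist")
o=np.hstack([cv2.resize(im,(400,300),interpolation=cv2.INTER_CUBIC),cv2.resize(im2,(400,300),interpolation=cv2.INTER_AREA)])
cv2.imwrite("pics/s5.png",o[:,:,::-1])
E
```

```text
clock: 5.55
position: [0.5974, 0.2816, 0.1451]
tool_rot: [-0.02, 0.963, 0.074, 0.259]
wrist_force: [1.4, 0.1, -1.8]
finger_gap: 0.0563
gripper_force: 30.0
clock: 5.97
position: [0.6502, 0.2897, 0.1767]
tool_rot: [-0.021, 0.963, 0.074, 0.26]
wrist_force: [-0.0, 0.8, -1.3]
finger_gap: 0.0559
gripper_force: 30.0
```

View pics/s5.png

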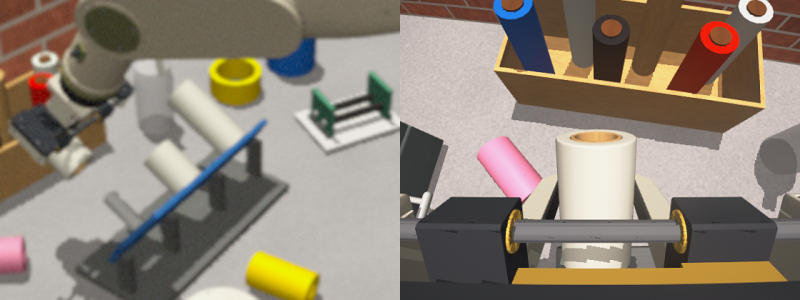

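The roll is off: the left spindle is bare, the other two rolls are still on, and the wrist view shows the roll in the fingers with its free end at about (597,137). Next I lift it.

```bash
python3 -m jog '[[0.015,0,-0.03,0,0,0,1],[0.03,0,-0.06,0,0,0,1],[0.045,0,-0.09,0,0,0,1],[0.055,0,-0.12,0,0,0,1],[0.055,0,-0.15,0,0,0,1]]'; python3 - <<'E'
from plan import *
cy=-.3298; x=Rz(cy)@[0,1.,0]; z=np.array([0,0,-1.]); RC=np.column_stack([x,np.cross(z,x),z])
print(rows(np.array([.507,.05,.34]),RC)); print(rows(np.array([.507,-.257,.30]),RC)); print(arm.get_state()["joint_pos"])
E
```

```text
clock: 6.48
position: [0.6204, 0.2847, 0.3336]
tool_rot: [-0.02, 0.963, 0.074, 0.259]
wrist_force: [0.8, 1.4, -1.2]
finger_gap: 0.056
gripper_force: 30.0
(array([-0.1247,  0.2147, -0.0799]), array([ 0.2844, -0.4724, -1.0617]))
(array([-0.1851,  0.5181, -0.0691]), array([ 0.2844, -0.4724, -1.0617]))
[ 0.43069213 -0.15189875  1.6527306  -0.15087166  1.13650732  1.87662264]
```

```bash
python3 -m jog '[[-0.12,0.21,-0.08,0.284,-0.472,-1.062,1],[-0.12,0.21,-0.08,0.284,-0.472,-1.062,1],[-0.12,0.21,-0.08,0.284,-0.472,-1.062,1],[-0.12,0.21,-0.08,0.284,-0.472,-1.062,1],[-0.12,0.21,-0.08,0.284,-0.472,-1.062,1]]'; cat >> plan.py <<'E'
cy=-.3298; cx=Rz(cy)@[0,1.,0]; dn=np.array([0,0,-1.]); RC=np.column_stack([cx,np.cross(dn,cx),dn])
C=np.array([.5072,-.2575,0])
E
python3 - <<'E'
from plan import *
print(rows(np.array([.507,-.257,.30]),RC))
E
```

```text
clock: 6.9
position: [0.5386, 0.1163, 0.3376]
tool_rot: [-0.011, 0.934, 0.327, 0.143]
wrist_force: [1.1, -2.3, -1.9]
finger_gap: 0.056
gripper_force: 30.0
(array([-0.2607,  0.2714, -0.0143]), array([ 0.1509, -0.2484, -0.5641]))
```

```bash
python3 -m jog '[[-0.15,0.15,-0.01,0.151,-0.248,-0.564,1],[-0.15,0.15,-0.01,0.151,-0.248,-0.564,1],[-0.15,0.15,-0.01,0.151,-0.248,-0.564,1],[-0.26,0.271,-0.014,0.151,-0.248,-0.564,1],[-0.26,0.271,-0.014,0.151,-0.248,-0.564,1]]'>/dev/null;python3 -m jog '[[0,0,0,0,0,0,1]]'; python3 - <<'E'
from plan import *
print(rows(np.array([.507,-.257,.30]),RC))
E
```

```text
clock: 7.4
position: [0.5191, -0.0922, 0.315]
tool_rot: [-0.0, 0.818, 0.575, 0.001]
wrist_force: [1.2, 0.5, -2.2]
finger_gap: 0.0559
gripper_force: 30.0
(array([-0.1592,  0.0446,  0.0146]), array([ 0.0007, -0.0026, -0.0166]))
```

```bash
python3 -m jog '[[-0.04,0.01,0.015,0,-0.003,-0.017,1],[-0.08,0.02,0.015,0,-0.003,-0.017,1],[-0.12,0.035,0.015,0,-0.003,-0.017,1],[-0.159,0.045,0.015,0,-0.003,-0.017,1],[-0.159,0.045,0.015,0,-0.003,-0.017,1]]'>/dev/null;python3 -m jog '[[0,0,0,0,0,0,1],[0,0,0,0,0,0,1]]'; python3 - <<'E'
from plan import *
st=arm.get_state();im=cams.grab_frame("wrist");m=model("wrist",st);np.savez("w6.npz",v=m["view"],p=st["position"],q=st["tool_rot"])
cv2.imwrite("pics/w6.png",cv2.resize(im[:,:,::-1],(800,600),interpolation=cv2.INTER_CUBIC))
print(rows(np.array([.507,-.257,.30]),RC))
E
```

```text
clock: 7.98
position: [0.5079, -0.2507, 0.3011]
tool_rot: [0.0, 0.815, 0.579, 0.004]
wrist_force: [-0.4, 0.4, -2.5]
finger_gap: 0.056
gripper_force: 30.0
(array([-0.0069,  0.001 ,  0.0015]), array([ 0.006 , -0.0062, -0.0041]))
```

View pics/w6.png

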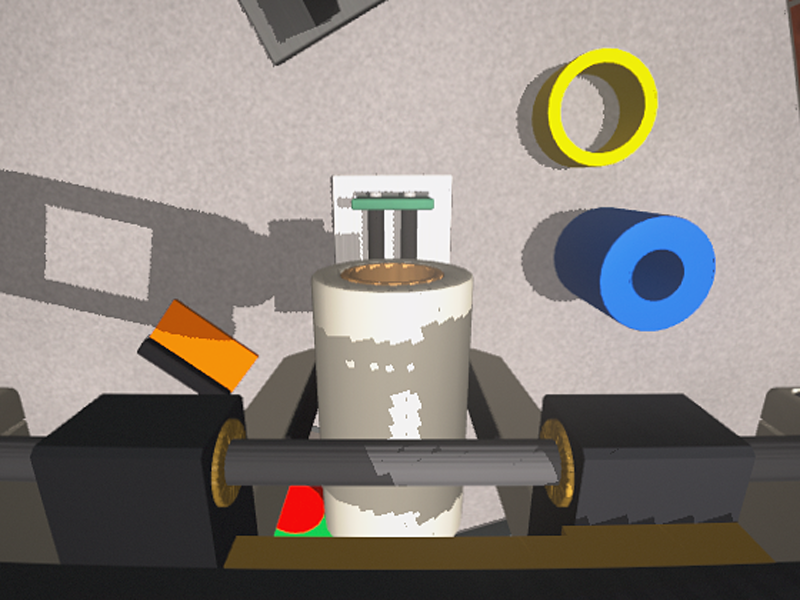

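Wrist picture: the roll's free end spans columns 312–473 with its top at row 259. The far cheek behind it spans (352–434, 204) and the base's far corners are (332,176) and (452,175). The roll is well lined up with the cradle.

```bash
python3 - <<'E'
from plan import *
m=wm("w6");z=np.load("w6.npz");R0=q2R(z["q"]);p0=z["p"]
th=np.linspace(0,2*np.pi,361)
def f(p):
    xe,y,zz,ti,yw=p
    a=np.array([np.cos(ti),np.sin(yw),np.sin(ti)]);b=np.cross(a,[0,0,1.]);b/=np.linalg.norm(b);n=np.cross(b,a)
    E=np.array([xe,y,zz]);r=np.cos(th)[:,None]*b+np.sin(th)[:,None]*n
    W=lambda P:proj(m,P@R0.T+p0)/.7
    A=W(E+.028*r);Bo=W(E+.015*r);D=W(E-.09*a+.028*r)
    return np.array([A[:,0].min()-312,A[:,0].max()-473,A[:,1].min()-259,A[:,1].max()-297,Bo[:,0].min()-340,Bo[:,0].max()-443,Bo[:,1].min()-261,.5*(D[:,0].min()-323),.5*(D[:,0].max()-463)])
r=least_squares(f,[.05,0,-.019,0,0]);print("roll end in tool x,y,z,tilt,yaw",r.x.round(4),r.fun.round(1))
Q=np.array([[.06,.085,.012],[-.06,.085,.012],[.036,.065,.078],[-.036,.065,.078]])
U=np.array([[332,176],[452,175],[352,198],[434,198]])
print((proj(m,Q@Rz(cy).T+C)/.7).round(1).tolist())
E
```

```text
roll end in tool x,y,z,tilt,yaw [ 0.0445  0.0008 -0.0198 -0.0192 -0.0037] [-4.   3.  -2.3 -0.4  7.5 -6.5  2.6 -0.3  0.3]
[[451.2, 174.6], [330.5, 175.4], [433.0, 198.3], [349.4, 198.8]]
```

```bash
python3 -m jog '[[-0.001,0,0.04,0.005,-0.005,0,1],[-0.001,0,0.08,0.005,-0.005,0,1],[-0.001,0,0.12,0.005,-0.005,0,1],[-0.001,0,0.16,0.005,-0.005,0,1],[-0.001,0,0.19,0.005,-0.005,0,1]]'>/dev/null;python3 -m jog '[[0,0,0.02,0,0,0,1],[0,0,0.03,0,0,0,1],[0,0,0.03,0,0,0,1],[0,0,0.03,0,0,0,1]]'; python3 - <<'E'
from plan import *
st=arm.get_state()
print(rows(np.array([.509,-.2525,.046]),RC))
T=cams.grab_frame("top")[170:260,340:440];S=cams.grab_frame("side")[140:230,280:380];W=cams.grab_frame("wrist");np.savez("w7.npz",v=model("wrist",st)["view"])
o=np.hstack([cv2.resize(T,(390,300),interpolation=cv2.INTER_CUBIC),cv2.resize(S,(390,300),interpolation=cv2.INTER_CUBIC)])
w=cv2.resize(W[60:285,:],(780,300),interpolation=cv2.INTER_CUBIC)
cv2.imwrite("pics/p7.png",np.vstack([o,w])[:,:,::-1])
E
```

```text
clock: 8.78
position: [0.5103, -0.251, 0.0829]
tool_rot: [0.001, 0.815, 0.58, 0.001]
wrist_force: [0.3, -0.9, -1.6]
finger_gap: 0.0561
gripper_force: 30.0
(array([-0.0019, -0.0009,  0.0369]), array([ 0.0024, -0.0005, -0.0032]))
```

View pics/p7.png

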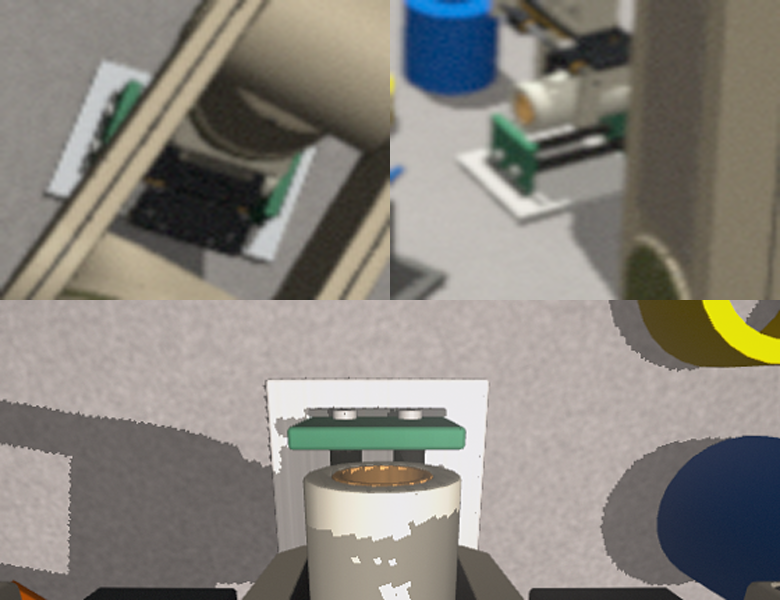

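Wrist crop: the roll end's top is at row 463, in front of the far cheek's inner edge at row 449. The roll sits about 5 px right of the cheek centre. Working out the gaps.

```bash
python3 - <<'E'
from plan import *
m=wm("w7");st=arm.get_state();R0=q2R(st["tool_rot"])
px=lambda c,r:(c*560/780,(r-300)*.75+60)
for n,u,z in [("cheek inner edge",px(376.5,449),.078),("base far edge",px(377,379.5),.012),("cheek L",px(288,449),.078),("cheek R",px(465,449),.078)]:
    P=onz(m,u,z);print(n,(R0.T@(P-st["position"])).round(4),"cradle",(Rz(cy).T@(P-C)).round(4))
e=(.0445,.0008,-.0198-.028);
for xe in(.040,.0445,.049):
    P=R0@np.array([xe,.0008,-.0198-.028])+st["position"];q=proj(m,P)[0];print(xe,q*780/560,(q[1]-60)/.75+300)
E
```

```text
cheek inner edge [ 0.0512 -0.003   0.0067] cradle [-0.0004  0.0573  0.078 ]
base far edge [ 0.0796 -0.0038  0.0726] cradle [-0.0007  0.0857  0.012 ]
cheek L [ 0.0512 -0.0384  0.0064] cradle [-0.0357  0.0575  0.078 ]
cheek R [0.0512 0.0323 0.0069] cradle [0.0349 0.0572 0.078 ]
0.04 [386.88321172 307.78478402] 514.6315881194514
0.0445 [386.93382693 292.54298208] 500.0411452360363
0.049 [386.98510151 276.98753095] 485.1504569810364
```

```bash
python3 -m jog '[[0.0,-0.002,0.01,0,0,0,1],[0.0,-0.002,0.02,0,0,0,1],[0.0,-0.002,0.028,0,0,0,1],[0.0,-0.002,0.028,0,0,0,1],[0.0,-0.002,0.028,0,0,0,1]]'; for i in 1 2 ; do python3 -m jog '[[0,0,0.001,0,0,0,1],[0,0,0.002,0,0,0,1],[0,0,0.003,0,0,0,1],[0,0,0.003,0,0,0,1]]' | grep -E 'pos|force'; done
```

```text
clock: 9.35
position: [0.5072, -0.2509, 0.0531]
tool_rot: [-0.0, 0.815, 0.58, 0.0]
wrist_force: [-1.3, 0.1, -2.2]
finger_gap: 0.0561
gripper_force: 30.0
position: [0.508, -0.2513, 0.051]
wrist_force: [-1.0, 0.1, -1.5]
gripper_force: 30.0
position: [0.5092, -0.2519, 0.0498]
wrist_force: [0.3, 0.1, 7.4]
gripper_force: 30.0
```

```bash
for i in 1 2 ; do python3 -m jog '[[0,0,0.001,0,0,0,1],[0,0,0.001,0,0,0,1],[0,0,0.001,0,0,0,1]]' | grep -E 'pos|force'; done; python3 -c "
from h import *
print(arm.get_state()['moment'])"
```

```text
position: [0.5093, -0.2519, 0.0497]
wrist_force: [-3.6, 2.4, 15.4]
gripper_force: 30.0
position: [0.5093, -0.2519, 0.0497]
wrist_force: [-8.5, 5.8, 23.4]
gripper_force: 30.0
[ 0.91164102  1.4302738  -0.12100454]
```

The roll is bearing on one roller: the side force is about 10 N toward the cradle's -x. I'll ease up, shift 2 mm that way and lower again.

```bash
python3 -m jog '[[0,-0.001,-0.003,0,0,0,1],[0,-0.002,-0.003,0,0,0,1],[0,-0.002,-0.003,0,0,0,1],[0,-0.002,-0.003,0,0,0,1]]' | grep -E 'pos|force'; for i in 1 2 3 ; do python3 -m jog '[[0,0,0.001,0,0,0,1],[0,0,0.001,0,0,0,1],[0,0,0.001,0,0,0,1]]' | grep -E 'pos|force'; done; python3 -c "
from h import *
print(arm.get_state()['moment'])"
```

```text
position: [0.5078, -0.2514, 0.0509]
wrist_force: [1.7, 0.4, 8.7]
gripper_force: 30.0
position: [0.5083, -0.2516, 0.0504]
wrist_force: [3.0, -0.4, 11.1]
gripper_force: 30.0
position: [0.5089, -0.2519, 0.05]
wrist_force: [2.5, 0.8, 13.6]
gripper_force: 30.0
position: [0.5091, -0.2521, 0.0497]
wrist_force: [1.8, 0.6, 18.3]
gripper_force: 30.0
[ 0.28369085 -0.11016375 -0.04587798]
```

```bash
python3 -m jog '[[0,0,-0.0015,0,0,0,1],[0,0,-0.0015,0,0,0,1],[0,0,-0.0015,0,0,0,1]]' | grep -E 'pos|force'; python3 - <<'E'
from h import *
S=cams.grab_frame("side")[150:210,290:370];W=cams.grab_frame("wrist")
w=cv2.resize(W[60:285,:],(780,300),interpolation=cv2.INTER_CUBIC)
cv2.imwrite("pics/p8.png",np.vstack([cv2.resize(S,(780,300)[::1],interpolation=cv2.INTER_CUBIC)[:, :780],w])[:,:,::-1])
E
```

```text
position: [0.5088, -0.252, 0.05]
wrist_force: [5.6, -0.1, 8.0]
gripper_force: 30.0
```

View pics/p8.png

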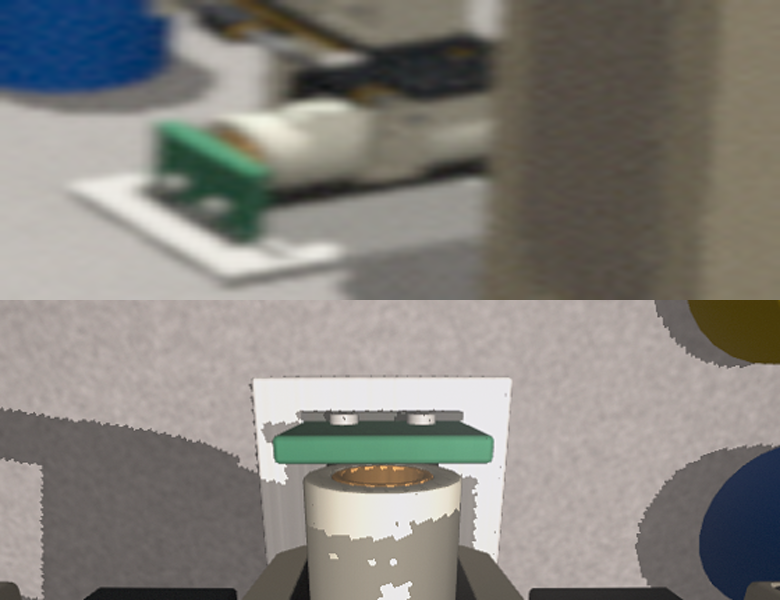

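Wrist crop: the roll is down behind the far cheek, level and centred (roll centre column 382, cheek 384), with a visible gap. The side crop shows it lying low on the rollers. Releasing.

```bash
python3 -m jog '[[0,0,0,0,0,0,0.5],[0,0,0,0,0,0,0.3],[0,0,0,0,0,0,0],[0,0,0,0,0,0,0],[0,0,0,0,0,0,0]]';python3 -m jog '[[0,0,0,0,0,0,0],[0,0,0,0,0,0,0],[0,0,-0.01,0,0,0,0],[0,0,-0.03,0,0,0,0],[0,0,-0.06,0,0,0,0]]';python3 -m jog '[[0,0,-0.04,0,0,0,0],[0,0,-0.08,0,0,0,0],[0,0,-0.12,0,0,0,0],[-0.08,0,-0.14,0,0,0,0],[-0.12,0,-0.16,0,0,0,0]]'; python3 - <<'E'
from h import *
T=cams.grab_frame("top");S=cams.grab_frame("side")[140:230,280:400];W=cams.grab_frame("wrist")
o=np.vstack([cv2.resize(T,(600,450)),np.hstack([cv2.resize(S,(200,150)),cv2.resize(W,(200,150)),cv2.resize(T[170:260,330:450],(200,150))])])
cv2.imwrite("pics/p9.png",o[:,:,::-1])
E
```

```text
clock: 12.37
position: [0.5051, -0.2501, 0.0466]
tool_rot: [-0.0, 0.815, 0.58, 0.0]
wrist_force: [0.7, -0.2, -0.5]
finger_gap: 0.078
gripper_force: 0.0
clock: 12.78
position: [0.5038, -0.2493, 0.1057]
tool_rot: [-0.002, 0.815, 0.58, -0.0]
wrist_force: [0.9, -0.3, 0.0]
finger_gap: 0.093
gripper_force: 0.0
clock: 13.2
position: [0.4808, -0.3255, 0.2564]
tool_rot: [0.003, 0.814, 0.581, 0.002]
wrist_force: [0.9, -0.3, -1.2]
finger_gap: 0.0927
gripper_force: 0.0
```

View pics/p9.png

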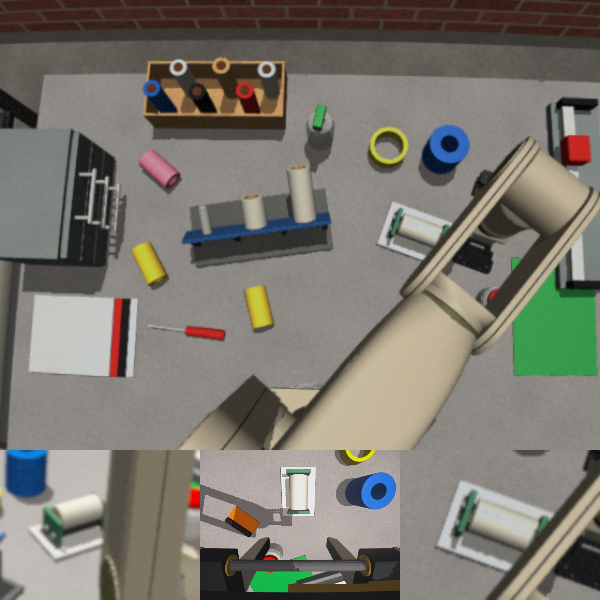

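The roll lies on both rollers between the cheeks (top view (420,228)), the other two rolls are still on their spindles, nothing else has moved, and the gripper is clear. Handing in.

```bash
python3 -c "
from bench import arm
print(arm.finish_job())"
```

```text
the job is handed in; nothing more can be done
None
```

I slid the 100 mm roll off the left spindle and laid it on both cradle rollers between the cheeks, with the other two rolls still on their spindles; I handed the job in after about 13 s, and no verdict came back.

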